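# Load and clamp the last culture flask on the shaker

### The arm

A 6-joint arm with a two-finger parallel gripper is mounted at the origin on the work surface. World frame = base frame: x ahead of the robot, y to its left, z up, the work surface at z = 0. Lengths are in m, angles in rad, forces in N, time in s.
With the tool pointing down it reaches from about 0.325 to 0.9 m from the base axis. Payload 6.1 kg.
Tool frame: the origin (TCP) lies on the mounting face of the last link; the fingertips stand 173 mm ahead of it and the grasp point (between the pads) lies 155 mm ahead of it; z points along the fingers, x is the direction in which the jaws open and shut, and the axes are right-handed (so a half turn about z gives the same grasp; the last joint's range is limited). The gripper opens to 85 mm and grips with 20 to 120 N. Pads are 22 mm wide; open, the fingers measure 114 mm over their backs; the gripper's body (76 mm by 85 mm) begins 54 mm behind the grasp point. The pads swing forward as they close: fully open they stand 13 mm farther back than shut.
Start: joints at [-1.406, 0.22, 1.526, -0, 1.395, -0.126], TCP at [0.179, -0.599, 0.405] pointing down, gripper open.
Joint ranges: [-2.98, 2.98], [-0.91, 2.08], [0.09, 2.57], [-1.24, 4.39], [0.2, 2.65], [-2.68, 2.68]. Speed limits (rad/s): [2.57, 2.57, 3.01, 3.14, 3.14, 3.14].

### API

Orientations are given as a rotation vector (axis times angle).
In Python, from workcell import robot gives the robot as it stands. Calls block until the motion is done:
- robot.reach(position, orientation): joint-space move of the TCP to a pose.
- robot.move_straight(position, max_speed=0.15, orientation=None, guard=None): straight line of the TCP; orientation=None keeps the orientation; max_speed is the mean speed in m/s. With guard (N) it stops when the force on the tool has changed by that much, and returns True; else False.
- robot.move_j(angles): joint-space move.
- robot.command_gripper(opening, newtons=None): opening from 0.0 (shut) to 1.0 (fully open); newtons is the grip in N (None keeps the last); returns when the fingers have stopped.
- robot.dwell(seconds).
- robot.solve_ik(position, orientation): joint angles nearest the present ones, or None.
- robot.snapshot(name): name is "side" or "top"; returns a dict with "image" (384x512x3 uint8, blue, green, red), "mtx" (3x3 intrinsics, pixels), "world_to_cam" (4x4, takes a point from world to camera coordinates). Camera axes: x right, y down, z forward; pixel columns grow to the right and rows downward; lengths in m; the calibration is good to about 2 mm. A picture is of the moment at which its call begins. There is no depth.
A pose or a line that the arm cannot do raises robot.Unreachable and nothing moves.
- robot.close_job(): hands the job in, once; it reports no verdict.
Readings, each from a call of its own:
- robot.get_time(): time.
- robot.get_joint_pos(): joint angles.
- robot.get_qvel(): joint speeds.
- robot.get_joint_efforts(): joint torques, N m.
- robot.get_ee_pos(): TCP position.
- robot.get_eef_rot(): TCP orientation.
- robot.get_ft_force(): force on the tool from outside, world axes, zero at the start.
- robot.get_torque(): the same for the moment, N m.
- robot.get_width(): opening from 0.0 (shut) to 1.0 (fully open).
Only numpy, scipy, OpenCV 4.12 (cv2) and the standard library are available. Lean on these libraries where they do the work, as an engineer would, in place of code of your own. Each camera call takes 0.05 s, during which the arm holds its last target. There are 200 camera calls.

### The job

The third culture flask still lies on the bench: load it flat into the free place on the shaker, cap towards the front like the other two, slid under the raised hold-down bar until its base is fully home against the rear rail and it lies square. Then turn both wing knobs clockwise to their stops, so that the bar clamps the flasks. Do not shift the two flasks that are already loaded.

Things in the scene. Friction and masses are not known exactly. Their poses are not given: they have to be found in the camera images.
- flask: clear plastic culture flask to load, 120 g, lying flat on the bench. Body 120 long, 85 wide (too wide to grip), 36 high. Origin: centre of the body's underside, z up; x runs from cap to base. Base at x = +60 mm; shoulders narrow from x = -30 to -60; white ribbed cap from x = -63 to -95, a cylinder 34 mm in diameter along x with its axis at z = 19 mm. Grip it there, at x = -78.
- flask_a: a flask of the same kind, already loaded on the shaker, to be left alone; same size, origin and axes as flask.
- flask_b: the other flask already loaded on the shaker, to be left alone; same size, origin and axes as flask.
- shaker: ivory bench-top orbital shaker, switched off, fixed. Origin on the bench under its centre; x from its front (robot's side) to its back, y to its left, z up. Flat platform, x = -120 to +120 mm, open at the front, top of its black mat at z = 105. Three flask places side by side at y = -96, 0 and +96 mm: two hold flasks (within 4 mm of these), one, any of the three, is free.
- rear_rail (a point): middle of the front face of the rear stop rail, at mat level: x = +95, y = 0, z = 105 mm of the shaker, same axes. The rail is 28 mm high and 300 long in y. A flask fully home touches it with its base, its origin then at x = -60 mm of this point (+35 mm of the shaker).
- bar: aluminium hold-down bar across the platform, 344 long, 26 wide (x = 32 to 58 mm of the shaker), 16 high, rubber below. Origin: on the left stud (x = 45, y = +158 mm of the shaker), at the rubber's underside: 146 mm above the bench when loose, 5 mm above the flasks' tops. Each knob draws its own end down, 5.8 mm in all. Studs and springs at y = -158 and +158 are 17 mm in diameter.
- wing_left (a point): grip point of the left wing knob, on its upright turning axis over the bar's left stud, 188 mm above the bench when loose, 6 mm lower when clamped. The wing is an upright black plate 50 long, 14 thick, 28 high (14 mm below this point to 12 above; top of the bar 26 below). Pinch it across its thickness. This point's x axis runs along the wing's length.
- wing_right (a point): grip point of the right wing knob, over the bar's right stud (shaker y = -158); form, size and axes as the left one.
- knob_left (a joint): turn of the left wing knob, growing clockwise seen from above: 0 = loose (wing across the bar, along the shaker's x), 1.571 = its end stop after a quarter turn (wing along the bar). It starts at 0 to 0.4 and stays where it is left (friction 0.12 N m); it turns a little more stiffly over the last 0.2 rad, when the bar meets the flasks.
- knob_right (a joint): turn of the right wing knob; values as the left one.
Not all that is in view belongs to the job. Leave any black look-alike of the flask alone.

How it is judged:
By the outcome, as a careful person would: the job done as asked, in the order asked, and still so for the second after the job is handed in, with the robot touching nothing.
It also fails if it takes over 72 s, if anything falls off the work surface, if the arm or the gripper's body presses on something with over 40 N, if the wrist force passes 120 N, or if a joint passes its speed limit or range.

## Working session

There is one attempt and no reset: what is moved stays moved. The work goes in short steps, each a Python script; the robot and the scene stay as the last script left them, time stands still between calls to the robot, and variables do not carry over. Pictures are saved under pics/ and viewed, about 8 in all and at most 12, crops included, and the job is handed in when it is done.

```bash
mkdir -p pics; ls; python3 - <<'E'
from workcell import robot
import cv2,numpy as np
for n in("top","side"):
    s=robot.snapshot(n);cv2.imwrite(f"pics/{n}0.png",s["image"]);print(n,s["mtx"].round(1).tolist(),s["world_to_cam"].round(4).tolist())
    np.savez(f"pics/{n}0.npz",**s)
print(robot.get_time(),robot.get_eef_rot())
E
```

```text
pics
top [[482.2, 0.0, 248.1], [0.0, 482.2, 190.6], [0.0, 0.0, 1.0]] [[0.0117, -0.9999, -0.0062, -0.1818], [-0.9921, -0.0109, -0.1246, 0.5139], [0.1246, 0.0076, -0.9922, 1.6523], [0.0, 0.0, 0.0, 1.0]]
side [[416.4, 0.0, 253.8], [0.0, 416.4, 183.3], [0.0, 0.0, 1.0]] [[0.9903, -0.1386, -0.0084, -0.5154], [-0.0754, -0.486, -0.8707, 0.0633], [0.1166, 0.8629, -0.4917, 1.6513], [0.0, 0.0, 0.0, 1.0]]
0.1 [-2.51882319e+00  1.87540241e+00  1.99433752e-03]
```

View pics/top0.png

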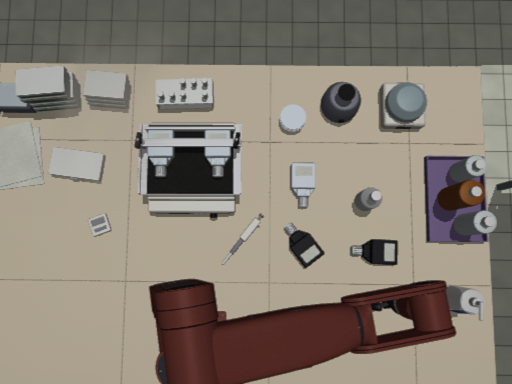

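View pics/side0.png

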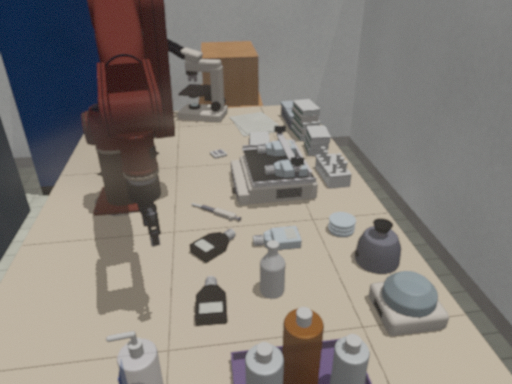

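The clear flask is at top (303,185). The black look-alikes are at (303,245) and (378,252). The flask with the clear body and white cap fits the description. The loaded flasks are at columns 160 and 218, so the middle place (about column 189) is free. I'll confirm this in an enlarged crop.

```bash
python3 - <<'E'
import cv2
a=cv2.imread("pics/top0.png")[110:225,130:330]
cv2.imwrite("pics/c1.png",cv2.resize(a,None,fx=4,fy=4,interpolation=cv2.INTER_CUBIC))
a=cv2.imread("pics/side0.png")[115:255,220:350]
cv2.imwrite("pics/c2.png",cv2.resize(a,None,fx=4,fy=4,interpolation=cv2.INTER_CUBIC))
E
```

```text
(no output)
```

View pics/c1.png

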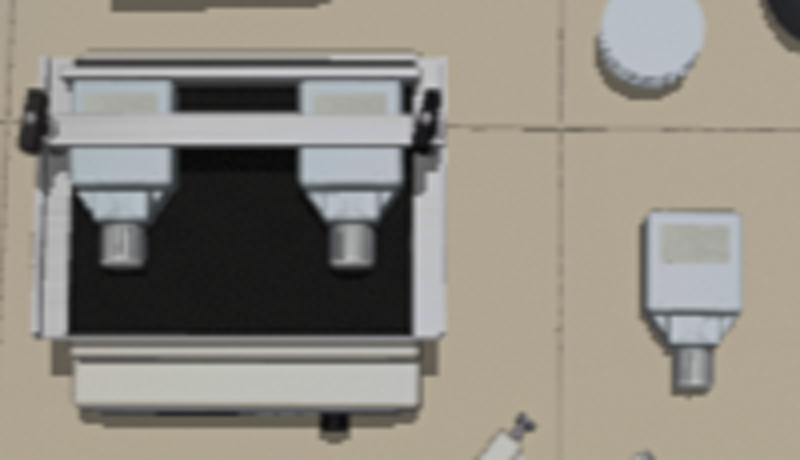

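View pics/c2.png

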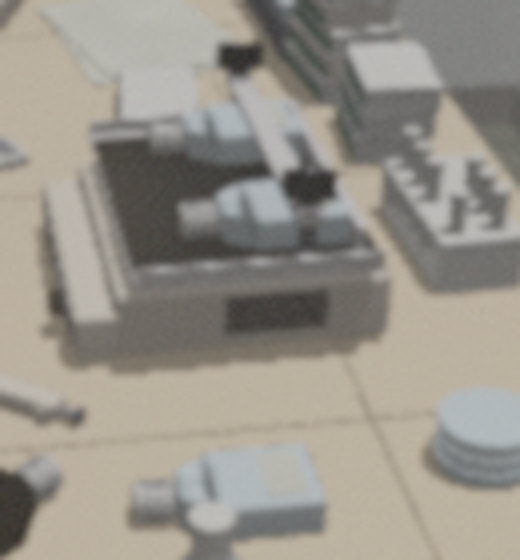

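The crop confirms it: the clear flask with the ribbed cap is at c1 (692,300), cap towards the front. The middle place is free. The wings are at c1 (33,120) and (428,120). Next I'll measure these by masks.

```bash
cat > h.py <<'E'
import numpy as np, cv2
def ray(s,uv,z):
    K,T=s["mtx"],s["world_to_cam"];R,t=T[:3,:3],T[:3,3]
    c=-R.T@t; d=R.T@np.linalg.solve(K,[uv[0],uv[1],1.]); return c+d*(z-c[2])/d[2]
def proj(s,p):
    q=s["world_to_cam"]@np.append(p,1.);q=s["mtx"]@q[:3];return q[:2]/q[2]
def wings(s,regs,z=0.194,th=60):
    g=s["image"].max(2);o=[]
    for (u0,u1,v0,v1) in regs:
        m=(g[v0:v1,u0:u1]<th).astype(np.uint8)
        n,l,st,ce=cv2.connectedComponentsWithStats(m);k=1+np.argmax(st[1:,4])
        v,u=np.nonzero(l==k);P=np.array([ray(s,(a+u0,b+v0),z)[:2] for a,b in zip(u,v)])
        w,V=np.linalg.eigh(np.cov(P.T));d=V[:,1]*np.sign(V[0,1]);o.append((P.mean(0),np.arctan2(d[1],d[0]),st[k,4]))
    return o
E
python3 - <<'E'
import numpy as np,cv2
from h import *
s=dict(np.load("pics/top0.npz"));im=s["image"].astype(int)
R=s["world_to_cam"][:3,:3];print("cam",-R.T@s["world_to_cam"][:3,3])
for w in wings(s,[(130,146,125,155),(230,243,125,155)]):print("wing",w)
# flask
m=((im[...,0]-im[...,2])>-8)&(im.max(2)>70);m[:,:288]=0;m[:,320:]=0;m[:158]=0;m[210:]=0
m=m.astype(np.uint8)
n,l,st,ce=cv2.connectedComponentsWithStats(m);k=1+np.argmax(st[1:,4]);print(st[k])
v,u=np.nonzero(l==k)
for r in range(160,212):
    c=u[v==r]
    if len(c):
        pl=ray(s,(c.min()-.5,r),.036);pr=ray(s,(c.max()+.5,r),.036);print(r,c.min(),c.max(),((pl+pr)/2).round(4)[:2],round(pl[1]-pr[1],4))
# shaker mat front edge, and other features
f=lambda u,v,z:print("pt",(u,v),ray(s,((u+.5)/4-.5+130,(v+.5)/4-.5+110),z).round(4))
print("mat front corners");f(70,335,.105);f(412,335,.105)
print("rail top front edge z.133");f(66,80,.133);f(418,80,.133)
print("bar front top z.162");f(55,145,.162);f(412,145,.162)
E
```

```text
cam [ 0.30619255 -0.18871311  1.70228759]
wing (array([0.65282114, 0.17545607]), np.float64(-0.09723636434892031), np.int32(70))
wing (array([ 0.64652406, -0.13415474]), np.float64(-0.32446510055299804), np.int32(72))
[291 163  25  45 881]
163 292 314 [ 0.6149 -0.3672] 0.0806
164 291 315 [ 0.6113 -0.3672] 0.0876
165 291 315 [ 0.6078 -0.3672] 0.0875
166 291 315 [ 0.6042 -0.3672] 0.0875
167 291 315 [ 0.6007 -0.3672] 0.0875
168 291 315 [ 0.5971 -0.3672] 0.0875
169 291 315 [ 0.5936 -0.3672] 0.0874
170 291 315 [ 0.59   -0.3672] 0.0874
171 291 315 [ 0.5865 -0.3672] 0.0874
172 291 315 [ 0.5829 -0.3671] 0.0874
173 291 315 [ 0.5794 -0.3671] 0.0874
174 291 315 [ 0.5759 -0.3671] 0.0873
175 291 315 [ 0.5723 -0.3671] 0.0873
176 291 315 [ 0.5688 -0.3671] 0.0873
177 291 315 [ 0.5653 -0.3671] 0.0873
178 291 315 [ 0.5617 -0.3671] 0.0872
179 291 315 [ 0.5582 -0.3671] 0.0872
180 291 315 [ 0.5547 -0.3671] 0.0872
181 291 315 [ 0.5511 -0.3671] 0.0872
182 291 315 [ 0.5476 -0.3671] 0.0871
183 291 315 [ 0.5441 -0.367 ] 0.0871
184 291 315 [ 0.5406 -0.367 ] 0.0871
185 291 315 [ 0.5371 -0.367 ] 0.0871
186 291 3
[... 394 characters left out ...]
417
197 298 307 [ 0.4949 -0.3652] 0.0347
198 298 307 [ 0.4914 -0.3652] 0.0347
199 298 307 [ 0.488  -0.3652] 0.0347
200 298 307 [ 0.4845 -0.3652] 0.0347
201 298 307 [ 0.481  -0.3652] 0.0347
202 298 307 [ 0.4775 -0.3652] 0.0347
203 298 307 [ 0.474  -0.3652] 0.0347
204 298 307 [ 0.4705 -0.3651] 0.0347
205 298 307 [ 0.467  -0.3651] 0.0347
206 299 306 [ 0.4635 -0.3651] 0.0277
207 303 303 [ 0.4601 -0.3669] 0.0035
mat front corners
pt (70, 335) [0.4936 0.1608 0.105 ]
pt (412, 335) [ 0.4967 -0.1249  0.105 ]
rail top front edge z.133
pt (66, 80) [0.7045 0.1661 0.133 ]
pt (418, 80) [ 0.7075 -0.1277  0.133 ]
bar front top z.162
pt (55, 145) [0.6428 0.1665 0.162 ]
pt (412, 145) [ 0.6458 -0.1247  0.162 ]
```

```bash
cat >> h.py <<'E'
from scipy.spatial.transform import Rotation as Ro
def down(phi):
    c,s=np.cos(phi),np.sin(phi);return Ro.from_matrix([[c,s,0],[s,-c,0],[0,0,-1]]).as_rotvec()
def st(robot,t=""):
    print(t,round(robot.get_time(),2),np.round(robot.get_ee_pos(),4),"F",np.round(robot.get_ft_force(),1),"w",round(robot.get_width(),3),flush=True)
E
python3 - <<'E'
from h import *
from workcell import robot
s=dict(np.load("pics/top0.npz"));f=lambda u,v,z:ray(s,((u+.5)/4-.5+130,(v+.5)/4-.5+110),z).round(4)
print("gap edges",f(175,165,.141),f(299,165,.141))
for p in([.652,.177,.343],[.649,-.135,.343]):
  for ph in(np.pi/2,-np.pi/2):
    for d in(0,-.8,-1.65):
      q=robot.solve_ik(p,down(ph+d));print(ph,d,None if q is None else np.round(q,2))
S=np.pi/2
print([robot.solve_ik([.479,-.367,.178],down(x)) for x in(S,-S)])
q=robot.solve_ik([.479,-.367,.178],down(S))
ph=S if q is not None and abs(q[5])<2.4 else -S
robot.command_gripper(1.0)
robot.reach([.479,-.367,.28],down(ph))
robot.move_straight([.479,-.367,.178],.1,guard=10);st(robot,"down")
robot.command_gripper(0.0,60);st(robot,"grip")
robot.move_straight([.479,-.367,.40],.15);st(robot,"lift");print(ph)
i=robot.snapshot("side")["image"];cv2.imwrite("pics/s1.png",i[60:310,180:430])
E
```

```text
gap edges [0.6316 0.0715 0.141 ] [ 0.6326 -0.0309  0.141 ]
1.5707963267948966 0 [ 0.15  0.38  1.44 -0.    1.32 -1.42]
1.5707963267948966 -0.8 [ 0.15  0.38  1.44 -0.    1.32 -0.62]
1.5707963267948966 -1.65 [ 0.15  0.38  1.44 -0.    1.32  0.23]
-1.5707963267948966 0 [ 0.15  0.38  1.44 -0.    1.32  1.72]
-1.5707963267948966 -0.8 [ 0.15  0.38  1.44 -0.    1.32  2.52]
-1.5707963267948966 -1.65 None
1.5707963267948966 0 [-0.32  0.36  1.48 -0.    1.31 -1.89]
1.5707963267948966 -0.8 [-0.32  0.36  1.48 -0.    1.31 -1.09]
1.5707963267948966 -1.65 [-0.32  0.36  1.48 -0.    1.31 -0.24]
-1.5707963267948966 0 [-0.32  0.36  1.48 -0.    1.31  1.25]
-1.5707963267948966 -0.8 [-0.32  0.36  1.48 -0.    1.31  2.05]
-1.5707963267948966 -1.65 None
[array([-7.84401995e-01,  4.29041112e-01,  1.72855350e+00, -4.44089210e-16,
        9.83998044e-01, -2.35519832e+00]), array([-7.84401995e-01,  4.29041112e-01,  1.72855350e+00, -4.44089210e-16,
        9.83998044e-01,  7.86394332e-01])]
down 3.41 [ 0.4794 -0.3674  0.1789] F [ 0.5  0.1 -0.7] w 1.002
grip 3.94 [ 0.4791 -0.367   0.1783] F [0.7 0.7 1.5] w 0.379
lift 5.58 [ 0.4788 -0.3668  0.3987] F [ 0.1  0.2 -1.6] w 0.38
1.5707963267948966
```

View pics/s1.png

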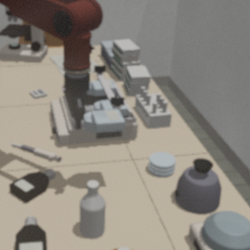

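```bash
python3 - <<'E'
from h import *
from workcell import robot
o=down(np.pi/2+.011)
robot.move_straight([.443,.0195,.40],.2,orientation=o);st(robot)
print(robot.move_straight([.443,.0195,.289],.12,guard=6));st(robot)
for n in("top","side"):
    s=robot.snapshot(n);np.savez(f"pics/{n}2.npz",**s)
    u0,v0,w,h=(130,110,125,115) if n=="top" else (220,100,130,115)
    cv2.imwrite(f"pics/{n}2.png",cv2.resize(s["image"][v0:v0+h,u0:u0+w],None,fx=5,fy=5,interpolation=cv2.INTER_CUBIC))
E
python3 -c "
import cv2,numpy as np
a=cv2.imread('pics/top2.png');b=cv2.imread('pics/side2.png')
cv2.imwrite('pics/both2.png',np.vstack([a[:,:],cv2.copyMakeBorder(b,0,0,0,0,0)[:,:625]])[:,:] if 0 else cv2.resize(np.hstack([a,b]),(800,361)))"
```

```text
7.72 [0.4431 0.019  0.4   ] F [ 0.  -0.3 -0.7] w 0.38
False
 8.79 [0.4435 0.0194 0.2898] F [-0.3  0.4 -1.3] w 0.377
```

View pics/both2.png

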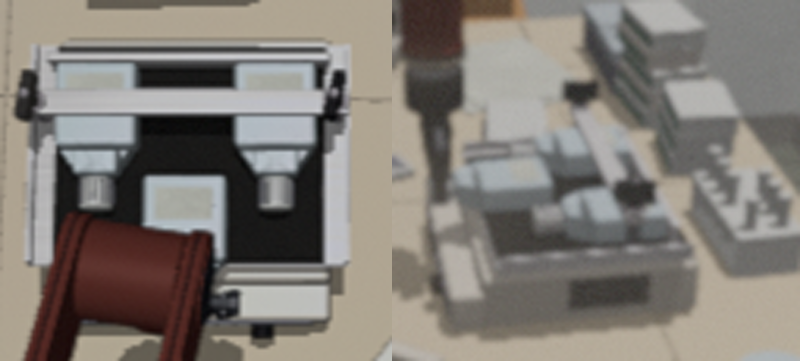

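Flask is held level in front of the gap. In the combined picture its body spans cols 143–226, flask_a ends at about 135 and flask_b starts at about 235. I'll check the lateral position with numbers, then slide.

```bash
python3 - <<'E'
from h import *
s=dict(np.load("pics/top2.npz"));g=s["image"][...,1].astype(float)
def edges(r0,r1,u0,u1,z):
    p=g[r0:r1,u0:u1].mean(0);d=np.diff(p);o=[]
    for k in range(1,len(d)-1):
        if abs(d[k])>14 and abs(d[k])>=abs(d[k-1]) and abs(d[k])>abs(d[k+1]):
            q=.5*(d[k-1]-d[k+1])/(d[k-1]-2*d[k]+d[k+1]);u=u0+k+.5+q
            o.append((round(u,2),round(d[k]),round(ray(s,(u,(r0+r1-1)/2),z)[1],4)))
    print(r0,r1,z,*o)
edges(148,155,135,248,.141)
edges(169,180,165,215,.148)
edges(169,190,125,248,.105)
E
```

```text
148 155 0.141 (np.float64(138.85), -25, np.float64(0.1856)) (np.float64(141.7), 19, np.float64(0.1762)) (np.float64(147.48), 35, np.float64(0.1571)) (np.float64(172.42), -62, np.float64(0.0746)) (np.float64(204.41), 71, np.float64(-0.031)) (np.float64(230.19), -71, np.float64(-0.1161)) (np.float64(232.82), 45, np.float64(-0.1248)) (np.float64(239.22), 29, np.float64(-0.1459))
169 180 0.148 (np.float64(175.4), 68, np.float64(0.0613)) (np.float64(201.35), -66, np.float64(-0.0235)) (np.float64(212.18), 23, np.float64(-0.0589))
169 190 0.105 (np.float64(130.61), 17, np.float64(0.2181)) (np.float64(140.71), 44, np.float64(0.1841)) (np.float64(146.56), -85, np.float64(0.1645)) (np.float64(155.37), 18, np.float64(0.1349)) (np.float64(175.37), 43, np.float64(0.0678)) (np.float64(197.61), 29, np.float64(-0.0068)) (np.float64(201.32), -65, np.float64(-0.0192)) (np.float64(232.69), 83, np.float64(-0.1244))
```

```bash
python3 - <<'E'
from h import *
from workcell import robot
robot.move_straight([.448,.0197,.288],.05)
print(robot.move_straight([.448,.0197,.279],.02,guard=3));st(robot,"touch")
z=robot.get_ee_pos()[2]+.0005
g=robot.move_straight([.548,.0205,z],.06,guard=6);st(robot,"slide %s"%g)
if not g:
    g=robot.move_straight([.590,.0207,z],.03,guard=8);st(robot,"home %s"%g)
s=robot.snapshot("top");np.savez("pics/top3.npz",**s)
E
```

```text
True
touch 9.48 [0.4481 0.0197 0.2828] F [-0.1 -0.2  3.9] w 0.377
slide False 11.31 [0.5479 0.0205 0.2833] F [-0.7 -0.4  2.7] w 0.374
home True 12.11 [0.569  0.0207 0.2832] F [-2.  -0.4  4.4] w 0.379
```

```bash
python3 - <<'E'
from h import *
from workcell import robot
p=robot.get_ee_pos();y=.0205
robot.command_gripper(.75);st(robot,"open")
robot.move_straight([p[0],y,.36],.15)
robot.move_straight([.515,y,.36],.15)
robot.command_gripper(0.0,30)
robot.move_straight([.515,y,.288],.12,guard=8);st(robot)
g=robot.move_straight([.550,y,.288],.03,guard=7);st(robot,"nudge %s"%g)
robot.move_straight([.505,y,.288],.1)
robot.move_straight([.505,y,.42],.2)
robot.reach([.45,-.25,.42],down(np.pi/2));st(robot)
for n in("top","side"):
    s=robot.snapshot(n);np.savez(f"pics/{n}4.npz",**s)
    u0,v0,w,h=(130,110,125,115) if n=="top" else (220,100,125,115)
    cv2.imwrite(f"pics/{n}4.png",cv2.resize(s["image"][v0:v0+h,u0:u0+w],None,fx=5,fy=5,interpolation=cv2.INTER_CUBIC))
    if n=="top":
        for w in wings(s,[(130,146,125,155),(230,243,125,155)]):print("wing",w)
a=cv2.imread('pics/top4.png');b=cv2.imread('pics/side4.png')
cv2.imwrite('pics/both4.png',cv2.resize(np.hstack([a,b]),(800,368)))
E
```

```text
open 12.57 [0.5681 0.0207 0.2825] F [-0.2  0.1  0.4] w 0.753
 15.12 [0.5154 0.0205 0.2886] F [ 0.3 -0.6  0.9] w -0.003
nudge True 16.02 [0.5437 0.0206 0.2873] F [0.4 0.6 0.3] w 0.003
 18.43 [ 0.4502 -0.2492  0.4194] F [-0.2  0.  -0.3] w 0.004
wing (array([0.65302864, 0.17553528]), np.float64(-0.10487569480978445), np.int32(69))
wing (array([ 0.64652406, -0.13415474]), np.float64(-0.32446510055299804), np.int32(72))
```

View pics/both4.png

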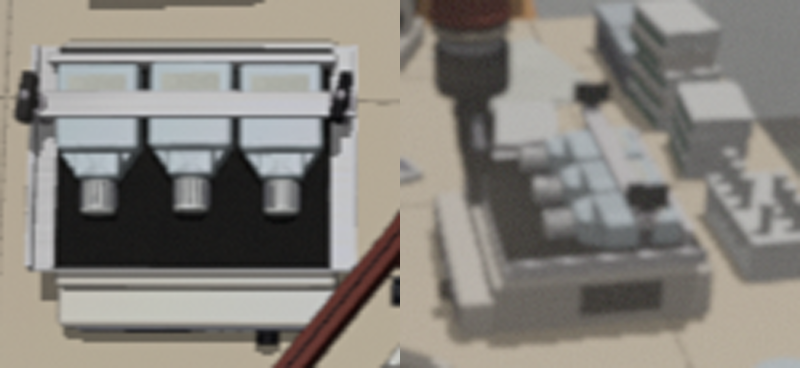

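The flask is home: its cap end (row 212) lines up with the neighbours' (214, 215) and it lies square. Before gripping the wings I'll triangulate them from both views.

```bash
python3 - <<'E'
from h import *
T=dict(np.load("pics/top4.npz"));S=dict(np.load("pics/side4.npz"))
def blob(s,b,th):
    u0,u1,v0,v1=b;m=(s["image"].max(2)[v0:v1,u0:u1]<th).astype(np.uint8)
    n,l,st,ce=cv2.connectedComponentsWithStats(m);k=1+np.argmax(st[1:,4]);return ce[k]+[u0,v0],st[k]
M=lambda s:s["mtx"]@s["world_to_cam"][:3]
for bt,bs in(((130,146,125,155),(268,294,118,140)),((230,243,125,155),(285,310,150,170))):
    a,i=blob(T,bt,75);b,j=blob(S,bs,75)
    X=cv2.triangulatePoints(M(T),M(S),a,b)[:,0];X=X[:3]/X[3]
    print(a,i,b,j,X.round(4),"reproj",proj(T,X)-a,proj(S,X)-b)
for p in([.655,.179,.188],[.659,-.137,.188],[.655,-.135,.188]):print(p,proj(T,p),proj(S,p))
E
```

```text
[139.         141.44827586] [ 5  8 11 16 87] [279.5625 129.0625] [ 7  9 10  6 48] [0.6547 0.1756 0.1849] reproj [ 0.10189911 -0.78464709] [-0.77851302  0.14618951]
[235.09411765 144.        ] [ 1  8  9 22 85] [296.67605634 161.38028169] [ 6  8 12  8 71] [ 0.6536 -0.1342  0.1814] reproj [ 0.26966956 -1.79102364] [-2.08179268  0.40647452]
[0.655, 0.179, 0.188] [137.83086218 140.34454382] [278.71442269 128.22734486]
[0.659, -0.137, 0.188] [236.20377215 140.11775016] [296.2808778  160.40345515]
[0.655, -0.135, 0.188] [235.5618363  141.33265225] [295.08358848 160.23866899]
```

```bash
cat >> h.py <<'E'
def turn(robot,c,a0,n=8,end=-1.571+.011-.06,Z=.345):
    c=np.array(c,float);phi=np.pi/2+a0
    z0=Z-.006*(-a0/1.571)
    robot.command_gripper(1.0)
    robot.reach([c[0],c[1],.42],down(phi))
    g=robot.move_straight([c[0],c[1],z0],.12,guard=8);st(robot,"at knob %s"%g)
    if g: return
    robot.command_gripper(0.0,40);st(robot,"pinched")
    for k,a in enumerate(np.linspace(a0,end,n+1)):
        F=np.array(robot.get_ft_force());c+=np.clip(F[:2]*1e-4,-.001,.001)
        robot.move_straight([c[0],c[1],Z-.006*min(-a/1.571,1)],.003,orientation=down(np.pi/2+a))
        print(round(a,2),"c",c.round(4),"F",np.round(robot.get_ft_force(),1),"M",np.round(robot.get_torque(),2),round(robot.get_time(),2),"w",round(robot.get_width(),3),flush=True)
E
python3 - <<'E'
from h import *
from workcell import robot
turn(robot,[.656,-.1355],-.32)
E
```

```text
at knob False 21.02 [ 0.6562 -0.1359  0.3447] F [ 0.7  0.1 -0.6] w 0.999
pinched 21.7 [ 0.6562 -0.1347  0.344 ] F [0.9 4.5 1.1] w 0.162
-0.32 c [ 0.6561 -0.135 ] F [1.3 5.  1.3] M [ 0.91 -0.32  0.16] 22.0 w 0.16
-0.48 c [ 0.6562 -0.1345] F [2.9 5.7 1.3] M [ 1.   -0.41 -0.  ] 22.42 w 0.155
-0.64 c [ 0.6565 -0.134 ] F [2.  5.2 1.1] M [ 1.01 -0.41  0.06] 22.87 w 0.157
-0.81 c [ 0.6567 -0.1335] F [3.  4.9 1.8] M [ 0.99 -0.51 -0.03] 23.29 w 0.158
-0.97 c [ 0.657 -0.133] F [3.5 5.9 0.9] M [ 0.94 -0.61 -0.04] 23.73 w 0.154
-1.13 c [ 0.6574 -0.1324] F [ 3.6  4.5 -0. ] M [ 0.84 -0.69 -0.06] 24.18 w 0.16
-1.3 c [ 0.6577 -0.1319] F [5.2 3.2 0.4] M [ 0.79 -0.84 -0.15] 24.62 w 0.16
-1.46 c [ 0.6582 -0.1316] F [5.2 2.9 0.2] M [ 0.72 -0.78 -0.07] 25.06 w 0.158
-1.62 c [ 0.6588 -0.1313] F [5.3 1.9 3.6] M [ 0.44 -0.82  0.64] 25.46 w 0.155
```

The moment jumped to 0.64 N m at the end, so the right stop is reached. Next: release and do the left knob.

```bash
python3 - <<'E'
from h import *
from workcell import robot
robot.command_gripper(1.0);p=robot.get_ee_pos();robot.move_straight([p[0],p[1],.43],.15);st(robot)
turn(robot,[.656,.180],-.105)
robot.command_gripper(1.0);p=robot.get_ee_pos();robot.move_straight([p[0],p[1],.43],.15)
robot.reach([.42,-.25,.42],down(np.pi/2));st(robot)
for n in("top","side"):
    s=robot.snapshot(n);np.savez(f"pics/{n}5.npz",**s)
    u0,v0,w,h=(130,110,125,115) if n=="top" else (220,100,125,115)
    cv2.imwrite(f"pics/{n}5.png",cv2.resize(s["image"][v0:v0+h,u0:u0+w],None,fx=5,fy=5,interpolation=cv2.INTER_CUBIC))
    if n=="top":
        for w in wings(s,[(128,148,125,155),(226,248,125,150)]):print("wing",w)
a=cv2.imread('pics/top5.png');b=cv2.imread('pics/side5.png')
cv2.imwrite('pics/both5.png',cv2.resize(np.hstack([a,b]),(800,368)))
E
```

```text
26.91 [ 0.6585 -0.1312  0.4289] F [ 0.2  0.1 -0.4] w 1.0
at knob False 29.09 [0.6564 0.1798 0.3455] F [-0.4 -0.3 -1.1] w 1.002
pinched 29.75 [0.6561 0.1805 0.3451] F [0.6 3.3 2. ] w 0.16
-0.1 c [0.6561 0.1803] F [0.4 3.6 2.9] M [ 0.52 -0.09 -0.17] 30.01 w 0.156
-0.29 c [0.6561 0.1807] F [-0.2  4.5  4. ] M [ 0.3  -0.1  -0.13] 30.43 w 0.163
-0.48 c [0.6561 0.1811] F [0.2 3.8 4.9] M [ 0.21 -0.16 -0.09] 30.86 w 0.157
-0.67 c [0.6561 0.1815] F [0.5 3.9 5.7] M [ 0.05 -0.17 -0.14] 31.28 w 0.156
-0.86 c [0.6562 0.1819] F [2.1 4.7 5.4] M [-0.08 -0.06 -0.17] 31.71 w 0.158
-1.05 c [0.6564 0.1824] F [1.1 2.5 5.9] M [-0.22  0.03 -0.12] 32.15 w 0.157
-1.24 c [0.6565 0.1826] F [1.2 4.2 5.9] M [-0.11 -0.06 -0.14] 32.56 w 0.158
-1.43 c [0.6566 0.1831] F [-0.1  1.2  8.9] M [-0.25  0.17 -0.14] 32.99 w 0.156
-1.62 c [0.6566 0.1832] F [-1.7 -0.8 10.4] M [-0.5   0.04  1.04] 33.33 w 0.158
 36.9 [ 0.4202 -0.2498  0.4199] F [ 0.6 -0.1  0.2] w 1.003
wing (array([0.65137722, 0.1720533 ]), np.float64(1.5614736026150398), np.int32(62))
wing (array([ 0.65840298, -0.13427585]), np.float64(1.0823479687274085), np.int32(82))
```

View pics/both5.png

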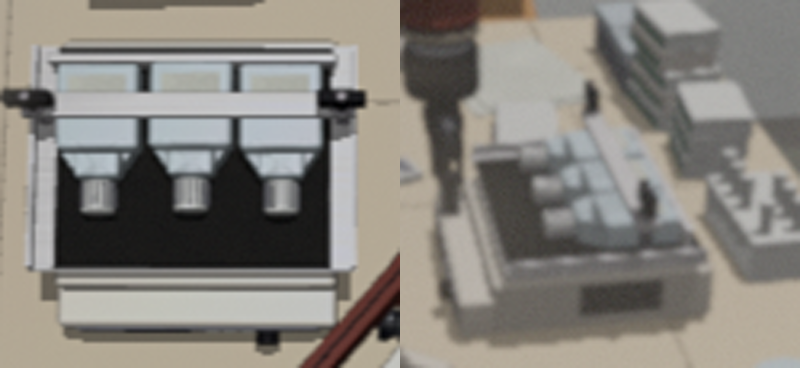

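Both wings lie along the bar. The right-hand mask angle looks contaminated by the dark mat, so I'll recheck it tightly and also check the flasks' shifts.

```bash
python3 - <<'E'
from h import *
A=dict(np.load("pics/top0.npz"));B=dict(np.load("pics/top4.npz"));C=dict(np.load("pics/top5.npz"))
for w in wings(C,[(128,148,136,145),(229,248,136,145)]):print(w)
print(C["image"].max(2)[134:148,226:248])
g=lambda s:s["image"][...,1].astype(np.float32)
for n,u in(("a",146),("mid",175),("b",203)):
    for X,t in((A,"start-end"),(B,"loaded-end")):
        sl=np.s_[146:182,u:u+31]
        print(n,t,np.round(cv2.phaseCorrelate(g(X)[sl],g(C)[sl]),2))
E
```

```text
(array([0.65137722, 0.1720533 ]), np.float64(1.5614736026150398), np.int32(62))
(array([ 0.6553035 , -0.13600879]), np.float64(1.4645203931199056), np.int32(72))
[[178 198 195 165  97  32  41 129 193 200 197 198 196 187 182 187 179 179
  180 179 179 179]
 [177 198 196 165  97  30  42 133 197 198 196 196 195 187 184 188 179 179
  180 180 179 179]
 [178 199 197 168  98  32  42 134 197 198 196 196 195 189 184 190 182 181
  180 179 179 180]
 [179 197 194 160  80  27  31 103 153 153 153 152 152 145 162 186 179 177
  179 180 180 180]
 [164 178 155  87  40  26  25  43  65  81  99  89  66  59  69  80  77  95
  142 179 179 179]
 [187 188 156  67  27  30  30  29  47 100 141 125  71  31  28  28  26  44
  122 179 181 180]
 [195 194 161  67  29  31  31  30  43 103 147 126  64  33  31  33  28  39
  119 178 179 179]
 [196 195 163  65  20  18  20  19  23  45  64  54  28  19  21  21  19  32
  106 161 162 158]
 [201 200 167  68  11   5   7  10   3   4  11  11   2   8   6   8   6  35
  118 176 178 165]
 [202 203 174  93  43  39  37  32  23  12   6   7  19  29  32  53  69  84
  137 179 181 179]
 [200 199 173 110 100 101  91  72  65  49  33  38  55  72  86 135 173 174
  176 180 180 179]
 [195 193 167 110 105 107 105  95  83  79  74  74  71  76 100 147 180 181
  181 180 179 179]
 [112 112 105  86  77  74  75  75  72  68  74  72  63  72  89 137 179 180
  180 179 180 180]
 [188 190 186 161  99  38  31  67  89  66  54  50  59  93 122 149 178 181
  180 180 179 179]]Traceback (most recent call last):
  File "<stdin>", line 9, in <module>
    return _wrapfunc(a, 'round', decimals=decimals, out=out)
    return _wrapit(obj, method, *args, **kwds)
    conv = _array_converter(obj)
ValueError: setting an array element with a sequence. The requested array has an inhomogeneous shape after 1 dimensions. The detected shape was (2,) + inhomogeneous part.
```

```bash
python3 - <<'E'
from h import *
A,B,C=[dict(np.load(f"pics/top{k}.npz")) for k in(0,4,5)]
g=lambda s:s["image"][...,1].astype(np.float32)
for n,u in(("a",146),("mid",175),("b",203)):
    for X,t in((A,"start-end"),(B,"loaded-end")):
        if n=="mid" and X is A: continue
        # caps and shoulders only: the bar itself moves down
        (d,r)=cv2.phaseCorrelate(g(X)[150:182,u:u+31],g(C)[150:182,u:u+31]);print(n,t,np.round(d,2),round(r,2))
from workcell import robot
robot.close_job();print(robot.get_time())
E
```

```text
a start-end [ 0.27 -0.05] 1.01
a loaded-end [0.03 0.05] 1.0
mid loaded-end [-0.04  0.01] 1.0
b start-end [-0.16 -0.04] 1.05
b loaded-end [-0.1  -0.04] 1.02
the job is handed in; nothing more can be done
the job is handed in; nothing more can be done
```

The third flask is loaded in the free middle place and clamped, and the job was handed in at about 37 s of the 72 s allowed. I gripped it by the cap and slid it under the bar until it met the rear rail. After releasing it, I gave the cap end a light push to seat it. Then I turned the right knob, and after it the left, clockwise to their stops.

**Last checks:**
- **Flask home:** the rail contact came at TCP x = 0.569 m, against 0.568 m predicted. In the top view its cap lines up with the other two and it looks square.
- **Knobs at stops:** the turning moment jumped at the end of each turn, to 0.64 N m on the right and 1.04 N m on the left. Both wings lie along the bar in the last picture.
- **Loaded flasks:** between the first and last pictures, flask_a's image shifted by 0.27 px and flask_b's by 0.16 px, under 1 mm and about the measurement noise. The middle flask shifted by less than 0.05 px during clamping.

**Disagreements:** the first automatic angle for the right wing (1.08 rad) was wrong because the mask picked up dark mat. A tighter mask gave 1.46 rad, still affected by shadow, but the raw pixels show the wing straight along the bar. The first version of the shift check also crashed on a formatting error, and I corrected and reran it.

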